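Restock the pedal-lift spice caddy, oldest to the front

TASK

Press the pedal of the spice caddy so that its hood rises fully, pull the older glass pot and the older steel tin standing in it forward to the front (pedal) end of their lanes, and stand every new pot and tin from the counter upright behind the older one of its own kind, in the same lane. Then ease the pedal gently all the way back up so that the hood closes without slamming. Move the hood only by the pedal, never by pushing it, and leave the salt shaker, the mug and the fish tin where they are.

Things in the scene. Friction and masses are not known exactly. Their poses are not given: they have to be found in the camera images.
- caddy: Fixed wooden caddy, 227 mm long (own x), 223 mm wide (own y), 80 mm high without its hood. Origin on the counter below its middle, z up. Its front, with the pedal, looks along its own -x, the hood's hinge is along the rear (+x) end. It stands turned so that the front faces roughly to the robot's left (+y).
- bay (a point): Middle of the caddy's inner floor, 60 mm above the counter, axes as the caddy's. Two lanes along x, from x = -103 (front, pedal end) to +103 mm, centre lines at y = +54.5 and -54.5 mm, each 104 mm wide; divider and walls rise 20 mm above the floor. A lane holds three items in file, e.g. at x = -68, 0, +66 mm: the older in the front third (x -85 to -45), new ones behind (x over -28).
- hood (a joint): Angle of the clear plastic hood (229 x 226 mm, 50 mm deep) about its hinge, 110 mm behind (+x) and 81 mm above the caddy's origin: 0 closed (top 131 mm above the counter), 1.85 fully open (leaning back past upright, wholly behind the hinge line, top 0.31 m high). Geared to the pedal: hood = 3.7 x pedal.
- pedal (a joint): Angle of the pedal lever about a pivot 106 mm ahead (-x) of the caddy's origin and 45 mm above the counter: 0 up (hood closed), 0.5 fully pressed (hood open). Stiff: pedal and hood stay wherever they are left. Pressing takes about 5 to 10 N on the pad, lifting it back 2 to 8 N.
- pedal_pad (a point): Centre of the pedal's steel pad, 74 mm from the pivot, 59 mm ahead of the caddy's front. The pad is 48 mm long (caddy's x), 30 mm wide (caddy's y), 9 mm thick and may be pinched across its width. Up it is 67 mm above the counter (outer end tilted up 0.3 rad), fully pressed 30 mm (tilted down 0.2 rad). Axes are the caddy's when up and turn with the pedal.
- old_pot: Squat round glass pot with a flat screw lid, 57 mm across, 44 mm tall, closed, about 0.15 kg; origin at the centre of its underside, z up when it stands. The older pot: starts in the middle or rear of one lane.
- old_tin: Squat round plain steel tin with a small black knob on its lid, 54 mm across at the lid, 46 mm tall (56 with the knob), closed, about 0.15 kg; origin at the centre of its underside, z up when it stands. The older tin: starts in the middle or rear of the other lane.
- shaker: Salt shaker, 44 mm across, 90 mm tall; bystander at the back of the counter, beside the coffee maker. Origin at the centre of its underside.
- fish_tin: Low wide tin, 86 mm across, 40 mm high; bystander on the lower stone counter to the right. Origin at the centre of its underside.
- mug: Green mug, 92 mm tall; bystander on the lower stone counter to the right. Origin at the underside.
- new_pot_1: Squat round glass pot with a flat screw lid, 57 mm across, 44 mm tall, closed, about 0.15 kg; origin at the centre of its underside, z up when it stands. New: starts on the counter to the left of the caddy (two or three new items in all).
- new_pot_2: Squat round glass pot with a flat screw lid, 57 mm across, 44 mm tall, closed, about 0.15 kg; origin at the centre of its underside, z up when it stands. New: starts on the counter to the left of the caddy (two or three new items in all).
- new_tin_1: Squat round plain steel tin with a small black knob on its lid, 54 mm across at the lid, 46 mm tall (56 with the knob), closed, about 0.15 kg; origin at the centre of its underside, z up when it stands. New: starts on the counter to the left of the caddy (two or three new items in all).

How it is judged:
On the way, in this order (a step that is already met when the one before it is completed fails the run):
1. the pedal is pressed down and the hood stands open (value of joint hood above 1.5 rad), for 0.2 s.
2. the older pot and the older tin stand at the front of their lanes (x of old_pot in the frame of bay between -0.085 and -0.045 m and z of old_pot in the frame of bay between -0.006 and 0.006 m and angle between each of old_pot, old_tin's own z axis and vertical below 0.1 rad and x of old_tin in the frame of bay between -0.085 and -0.045 m and z of old_tin in the frame of bay between -0.006 and 0.006 m and linear speed of each of old_pot, old_tin below 0.02 m/s), for 0.3 s.
At the end, for the whole second after the job is handed in: Hood shut (under 0.07 rad), pedal up (under 0.03 rad); older items upright on the floor, centre 45 to 85 mm ahead of the bay middle, one kind to a lane; each new item upright in its kind's lane, centre at most 28 mm ahead of the middle; all at rest (all of step 2 and value of joint hood below 0.07 rad and value of joint pedal below 0.03 rad and x of new_pot_1 in the frame of bay between -0.028 and 0.09 m and z of new_pot_1 in the frame of bay between -0.006 and 0.006 m and angle between each of new_pot_1, new_pot_2, new_tin_1's own z axis and vertical below 0.1 rad and x of new_pot_2 in the frame of bay between -0.028 and 0.09 m and z of new_pot_2 in the frame of bay between -0.006 and 0.006 m and x of new_tin_1 in the frame of bay between -0.028 and 0.09 m and z of new_tin_1 in the frame of bay between -0.006 and 0.006 m and ((y of old_pot in the frame of bay between 0.015 and 0.095 m and y of old_tin in the frame of bay between -0.095 and -0.015 m and y of new_pot_1 in the frame of bay between 0.015 and 0.095 m and y of new_pot_2 in the frame of bay between 0.015 and 0.095 m and y of new_tin_1 in the frame of bay between -0.095 and -0.015 m) or (y of old_pot in the frame of bay between -0.095 and -0.015 m and y of old_tin in the frame of bay between 0.015 and 0.095 m and y of new_pot_1 in the frame of bay between -0.095 and -0.015 m and y of new_pot_2 in the frame of bay between -0.095 and -0.015 m and y of new_tin_1 in the frame of bay between 0.015 and 0.095 m)) and linear speed of each of new_pot_1, new_pot_2, new_tin_1 below 0.02 m/s); the robot touches nothing.
It fails at once if the hood is slammed shut (faster than 4 rad/s near closing) (value of joint hood below 0.35 rad and velocity of joint hood below -4 rad/s).
It fails at once if the hood is pushed by the robot instead of the pedal (over 6 N) (contact force between any of the fingers, the arm and hood above 6 N).
It fails at once if the shaker is disturbed (moved over 40 mm) (distance of shaker from where it was at the start of the episode above 0.04 m).
It fails at once if the fish tin is disturbed (moved over 40 mm) (distance of fish_tin from where it was at the start of the episode above 0.04 m).
It fails at once if the mug is disturbed (moved over 40 mm) (distance of mug from where it was at the start of the episode above 0.04 m).
Of new_pot_1, new_pot_2, new_tin_1 only 2 to 3 are there at a start; the rules pass over those that are not, and their reading is None.
At some moment in a run one of new_pot_1, new_pot_2, new_tin_1 may be knocked a few centimetres aside while the robot is not near it.
It also fails if it takes over 208 s, if anything falls off the work surface, if the arm or the gripper's body presses on something with over 40 N, if the wrist force passes 120 N, or if a joint passes its speed limit or range.

ROBOT

A 6-joint arm with a two-finger parallel gripper is mounted at the origin on a cart in front of the work surface, level with it; the furniture and walls round the work are solid. World frame = base frame: x ahead of the robot, y to its left, z up, the work surface at z = 0. Lengths are in m, angles in rad, forces in N, time in s.
With the tool pointing down it reaches from about 0.35 to 0.975 m from the base axis. Payload 4.9 kg.
Tool frame: the origin (TCP) lies on the centre line of the jaws, within the pads' length; the fingertips stand 22 mm ahead of it and the grasp point (between the pads) lies 3 mm ahead of it (manip.tcp_to_tips is the distance from the TCP to the fingertips, in m); z points along the fingers, x is the direction in which the jaws open and shut, and the axes are right-handed (so a half turn about z gives the same grasp; the last joint's range is limited). The gripper opens to 85 mm and grips with 20 to 120 N. Pads are 22 mm wide; open, the fingers measure 114 mm over their backs; the gripper's body (76 mm by 85 mm) begins 54 mm behind the grasp point. The pads swing forward as they close: fully open they stand 13 mm farther back than shut.
Start: joints at [-1.316, 0.053, 1.613, -0, 1.476, -0.119], TCP at [0.228, -0.582, 0.223] pointing down, gripper open.
Joint ranges: [-3.01, 3.01], [-1.01, 2.22], [0.06, 2.58], [-1.02, 4.17], [0.09, 2.62], [-3.14, 3.14]. Speed limits (rad/s): [2.57, 2.57, 3.14, 3.14, 3.14, 3.14].

INTERFACE

Orientations are given as a unit quaternion [w, x, y, z].
In Python, from plant import manip gives the robot as it stands.
- The arm moves only by the shell command python3 -m pendant 'ROWS'. ROWS is a JSON object of lists of equal length, an entry for each row: "linear": the shift along the tool's x, y, z in cm, a list of three; "rotation": the turn, a rotation vector about the tool's x, y, z in degrees, a list of three; "grip": the closure, from 0 (fully open) to 1 (shut). A call has exactly 10 rows; each row is the pose to reach, as a shift and turn from the pose commanded when the call began, along the tool's axes at that moment; what a row does not reach only later rows make up. A row lasts 1/12 s, in which the tool goes at most 41.7 mm and 7.16 degrees, less where a joint would pass 70% of its speed; a pose out of reach is approached as far as the arm can. A call with a gripper value outside its range is refused whole. The fingers move at their own pace and stop on an object; the grip force is fixed at half the most. Time passes only in rows, so rows that repeat a pose let the fingers close, or fill a call up. It gives the time, the measured TCP pose, the force and the opening at its end, in the units of the state.
- manip.state(): the state, without advancing time (a new reading comes with each control period).
- manip.grab_frame(name): name is "scene" or "side" or "wrist"; returns the picture (384x512x3 uint8, red, green, blue); there is no depth.
- manip.calibration(name): a dict with "fx", "fy", "cx", "cy" (pixels), "k1" (the pictures are not rectified: a ray, as slopes to the right and down, at radius r is drawn at 1 + k1 r^2 times it, then the intrinsics apply), "cam_to_world" (4x4, takes a point from camera to world coordinates). Camera axes: x right, y up, looking along -z (the intrinsics and any distortion apply to the point x, -y, -z); pixel columns grow to the right and rows downward; lengths in m; the calibration is good to about 2 mm. A picture is of the moment at which its call begins: read the wrist's pose just before it. calibration takes no time and is no camera call; for the wrist camera it gives the pose at the moment of the call.
- manip.job_done(): hands the job in, once; it reports no verdict.
The state is a dict: "time": time; "joint_pos": joint angles; "joint_vel": joint speeds; "joint_efforts": joint torques, N m; "tool_pos": TCP position; "tool_rot": TCP orientation; "contact_force": force on the tool from outside, world axes, zero at the start; "ft_torque": the same for the moment, N m; "gripper_width": opening from 0.0 (shut) to 1.0 (fully open).
Only numpy, scipy, OpenCV 4.12 (cv2) and the standard library are available. Lean on these libraries where they do the work, as an engineer would, in place of code of your own. Each camera call takes 0.05 s, during which the arm holds its last target. There are 200 camera calls.

## Working session

There is one attempt and no reset: what is moved stays moved. The work goes in short steps, Python scripts to look and compute and a shell command to move; the robot and the scene stay as the last step left them, time stands still between calls to the robot, and variables do not carry over. Pictures are saved under pics/ and viewed, about 12 in all and at most 16, crops included, and the job is handed in when it is done.

```bash
ls; mkdir -p pics; python3 - <<'E'
from plant import manip
import cv2,json,numpy as np
s=manip.state();print(s)
for n in("scene","side"):
    cv2.imwrite(f"pics/{n}0.png",manip.grab_frame(n)[:,:,::-1])
    c=manip.calibration(n);print(n,{k:np.round(v,3).tolist() for k,v in c.items()})
a=cv2.imread("pics/scene0.png");b=cv2.imread("pics/side0.png")
E
```

```text
pics
{'time': 0.0, 'joint_pos': array([-1.31602794e+00,  5.33796807e-02,  1.61428276e+00,  3.10157199e-05,
        1.47597374e+00, -1.19006668e-01]), 'joint_vel': array([ 8.94263730e-04, -1.61581503e-03,  9.99993566e-04, -1.45559877e-03,
        6.52271681e-05, -3.68684969e-04]), 'joint_efforts': array([-1.97227644e-03, -3.93690920e+01, -3.70177567e+01, -2.26844750e-04,
        7.15666582e-03, -1.56258375e-05]), 'tool_pos': array([ 0.2280535 , -0.58123437,  0.22175559]), 'tool_rot': array([-6.83456237e-04,  8.26174391e-01, -5.63413553e-01, -7.59687666e-04]), 'contact_force': array([-0.21431885, -0.45868005, -0.39176347]), 'ft_torque': array([-0.00109731,  0.0394225 ,  0.00688493]), 'gripper_width': 1.0015847964034552}
scene {'fx': 468.415, 'fy': 468.415, 'cx': 257.286, 'cy': 195.935, 'k1': -0.184, 'cam_to_world': [[0.903, 0.229, -0.362, 0.032], [-0.428, 0.528, -0.734, -1.151], [0.023, 0.818, 0.575, 0.89], [0.0, 0.0, 0.0, 1.0]]}
side {'fx': 462.345, 'fy': 462.345, 'cx': 255.594, 'cy': 195.176, 'k1': -0.07, 'cam_to_world': [[0.955, 0.229, -0.19, 0.333], [-0.297, 0.713, -0.635, -0.859], [-0.01, 0.662, 0.749, 0.947], [0.0, 0.0, 0.0, 1.0]]}
```

View pics/scene0.png

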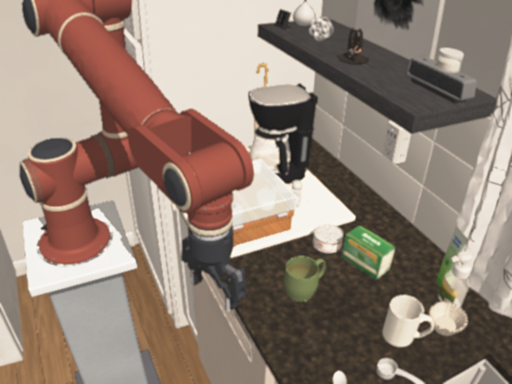

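View pics/side0.png

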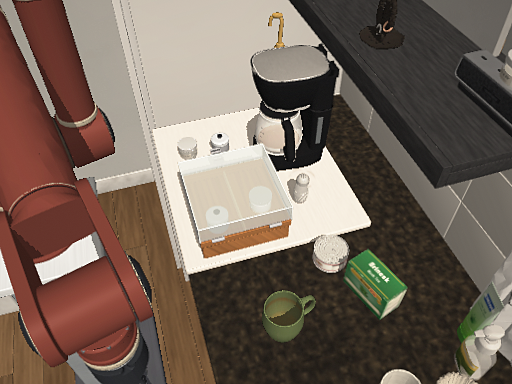

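The side view shows the caddy at around (235,200), old items seen through the hood at (217,215) and (260,198), and the new pot (187,147) and tin (219,142) beyond the caddy. I'll zoom in on it.

```bash
python3 - <<'E'
import cv2
b=cv2.imread("pics/side0.png")[95:265,140:345]
cv2.imwrite("pics/side0c.png",cv2.resize(b,None,fx=3.5,fy=3.5,interpolation=cv2.INTER_CUBIC))
E
```

```text
(no output)
```

View pics/side0c.png

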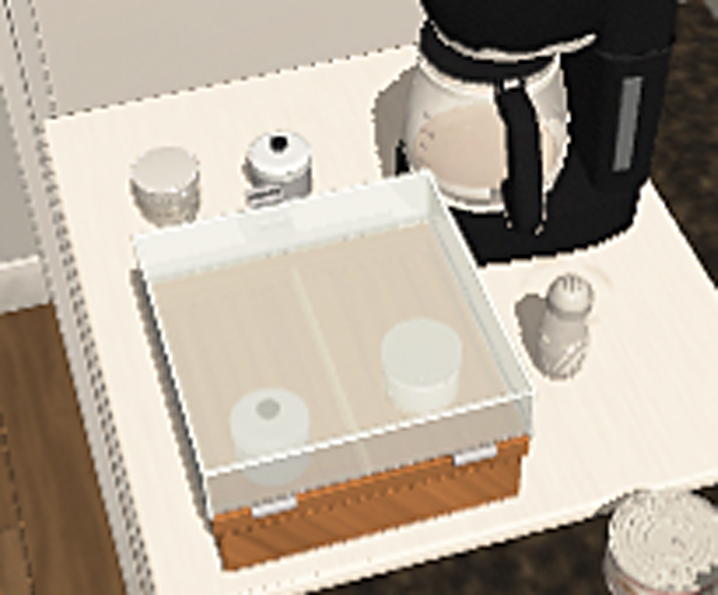

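```bash
cat > h.py <<'E'
from plant import manip
import numpy as np, cv2
from scipy.spatial.transform import Rotation as R
from scipy.optimize import least_squares
def cam(n):
    return manip.calibration(n)
def pix2w(c,u,v,z):
    x=(u-c['cx'])/c['fx'];y=(v-c['cy'])/c['fy'];a,b=x,y
    for _ in range(20):
        f=1+c['k1']*(a*a+b*b);a,b=x/f,y/f
    T=np.array(c['cam_to_world']);d=T[:3,:3]@[a,-b,-1];o=T[:3,3]
    return o+d*(z-o[2])/d[2]
def w2pix(c,p):
    T=np.array(c['cam_to_world']);q=(np.atleast_2d(p)-T[:3,3])@T[:3,:3]
    a=q[:,0]/-q[:,2];b=-q[:,1]/-q[:,2];f=1+c['k1']*(a*a+b*b)
    return np.c_[c['cx']+c['fx']*a*f,c['cy']+c['fy']*b*f]
def snap(n,name):
    c=cam(n);im=manip.grab_frame(n)[:,:,::-1];cv2.imwrite(f'pics/{name}.png',im);return c,im
def tool():
    s=manip.state();q=s['tool_rot'];return np.array(s['tool_pos']),R.from_quat([q[1],q[2],q[3],q[0]])
def cad(pose,pts):  # caddy pts -> world
    x,y,t=pose;pts=np.atleast_2d(pts);c,s=np.cos(t),np.sin(t)
    return np.c_[x+c*pts[:,0]-s*pts[:,1],y+s*pts[:,0]+c*pts[:,1],pts[:,2]]
def go(target,yaw=None):
    """shift (cm) and turn in current tool axes to reach tool-down target, jaws along world yaw"""
    p,r=tool();print('lin cm',np.round(r.inv().apply(np.array(target)-p)*100,2),end=' ')
    if yaw is not None:
        best=min((( r.inv()*(R.from_euler('z',yaw+k*np.pi)*R.from_euler('x',np.pi))).as_rotvec(degrees=True) for k in(0,1)),key=np.linalg.norm)
        print('rot',np.round(best,1))
E
cat > m1.py <<'E'
from h import *
c=cam('side')
U=lambda u,v:(140+u/3.5,95+v/3.5)
obs=[((.1135,.1115,0),(225,570)),((.1135,-.1115,0),(520,493)),((.1135,.113,.131),(207,472)),((.1135,-.113,.131),(530,397)),((-.1155,.113,.131),(137,240)),((-.1155,-.113,.131),(430,172))]
for sg in(1,-1):
    P=np.array([(o[0][0],o[0][1]*sg,o[0][2]) for o in obs]);q=np.array([U(*o[1]) for o in obs])
    f=lambda x:(w2pix(c,cad(x,P))-q).ravel()
    r=least_squares(f,[.5,-.3,-1.57]);print(sg,r.x,r.cost,np.round(r.fun,1))
    if sg==1 or r.cost<best.cost: best=r
np.save('pose.npy',best.x)
inv=lambda p:[np.cos(best.x[2])*(p[0]-best.x[0])+np.sin(best.x[2])*(p[1]-best.x[1]),-np.sin(best.x[2])*(p[0]-best.x[0])+np.cos(best.x[2])*(p[1]-best.x[1])]
for n,uv,z in(('pot',(166,163),.044),('tin knob',(279,142),.056),('otin knob',(268,408),.116),('opot top',(421,345),.104),('shaker top',(571,290),.085)):
    p=pix2w(c,*U(*uv),z);print(n,np.round(p,3),np.round(inv(p),3))
print('pad',cad(best.x,[[-.1725,0,.067]]))
print('start',[x.round(3) for x in (tool()[0],)])
E
python3 m1.py
```

```text
1 [ 0.49180622 -0.15255507  1.16453606] 13129.627243871319 [ -2.4 -64.7  -5.7 -36.9  -2.8 -71.1  -6.1 -43.8  -2.3  66.9  15.9  94.5]
-1 [ 0.49988498 -0.11093639 -1.57048897] 29.336458392160935 [-0.5  3.9  1.5  3.3 -1.6 -0.6  1.9 -2.9 -1.2 -3.1 -0.  -2.1]
pot [0.434 0.166 0.044] [-0.277 -0.066]
tin knob [0.528 0.149 0.056] [-0.26   0.028]
otin knob [ 0.442 -0.176  0.116] [ 0.065 -0.058]
opot top [ 0.559 -0.143  0.104] [0.032 0.059]
shaker top [ 0.685 -0.109  0.085] [-0.002  0.185]
pad [[0.49983196 0.0615636  0.067     ]]
start [array([ 0.228, -0.581,  0.222])]
```

```bash
python3 - <<'E'
from h import *
p,r=tool();print(r.as_matrix().round(2));T=np.array(cam('wrist')['cam_to_world'])
print('cam in tool',r.inv().apply(T[:3,3]-p).round(3),(r.inv().as_matrix()@T[:3,:3]).round(2))
go([.46,0.0,.36],0)
E
```

```text
[[ 0.37 -0.93 -0.  ]
 [-0.93 -0.37  0.  ]
 [-0.   -0.   -1.  ]]
cam in tool [ 0.001 -0.066 -0.152] [[ 1.    0.    0.  ]
 [ 0.   -0.96 -0.26]
 [ 0.    0.26 -0.96]]
lin cm [-45.67 -42.82 -13.72] rot [ -0.1   0.1 -68.6]
```

```bash
python3 -m pendant '{"linear":[[0,0,-3],[-1,-1,-6],[-4,-3,-9],[-7,-6,-12],[-10,-9,-13.7],[-13,-12,-13.7],[-16,-15,-13.7],[-19,-18,-13.7],[-22,-20,-13.7],[-22,-20,-13.7]],"rotation":[[0,0,0],[0,0,0],[0,0,-7],[0,0,-14],[0,0,-21],[0,0,-28],[0,0,-35],[0,0,-40],[0,0,-40],[0,0,-40]],"grip":[0,0,0,0,0,0,0,0,0,0]}'; python3 -c "
from h import *
go([.46,0.0,.36],0)"
```

```text
time: 0.93
tool_pos: [0.3351, -0.3, 0.3602]
tool_rot: [-0.001, 0.97, -0.245, 0.0]
contact_force: [0.1, -0.9, -0.0]
gripper_width: 1.0
lin cm [ -3.25 -32.34   0.06] rot [ -0.1  -0.1 -28.4]
```

```bash
python3 -m pendant '{"linear":[[0,-4,0],[-0.5,-8,0],[-1,-12,0],[-1.5,-16,0],[-2,-20,0],[-2.5,-24,0],[-3,-28,0],[-3.2,-32.3,0],[-3.2,-32.3,0],[-3.2,-32.3,0]],"rotation":[[0,0,-4],[0,0,-8],[0,0,-12],[0,0,-16],[0,0,-20],[0,0,-24],[0,0,-28],[0,0,-28.4],[0,0,-28.4],[0,0,-28.4]],"grip":[0.5,1,1,1,1,1,1,1,1,1]}'; python3 -c "
from h import *
c,im=snap('wrist','w1');cv2.imwrite('pics/w1.png',cv2.resize(im,None,fx=1.5,fy=1.5))
go([.5,0.065,.12],0)"
```

```text
time: 1.77
tool_pos: [0.4606, -0.003, 0.3592]
tool_rot: [-0.0, 1.0, 0.001, -0.001]
contact_force: [-0.4, -1.1, -0.7]
gripper_width: 0.002
lin cm [ 3.99 -6.95 23.93] rot [ 0.   0.1 -0.1]
```

View pics/w1.png

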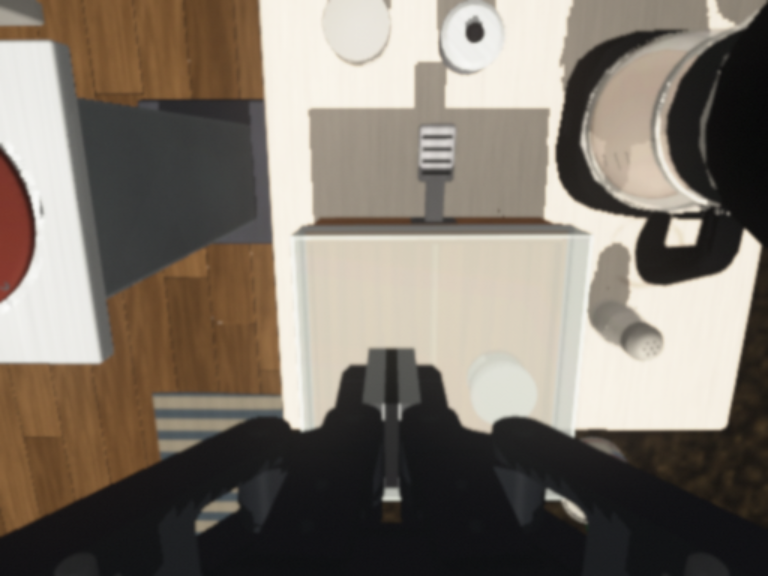

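The wrist view (768-wide image) shows the pad at (437,147), the new pot at (357,28), the tin knob at (475,33), the hood's front edge at row 232 spanning columns 297–588, and the divider at column 434.

```bash
python3 -c "
from h import *
c=cam('wrist')
for n,u,v,z in (('pad',437,147,.070),('padL',420,147,.07),('padR',455,147,.07),('padout',437,125,.08),('padin',437,170,.065),('hoodL',297,232,.131),('hoodR',588,230,.131),('pot',357,26,.044),('knob',475,33,.056),('divider',434,300,.08),('opot',503,382,.104),('handle',705,260,.1),('shaker',640,338,.09)):
    print(n,pix2w(c,u/1.5,v/1.5,z).round(4))
"
```

```text
pad [0.4974 0.0619 0.07  ]
padL [0.4834 0.062  0.07  ]
padR [0.5122 0.0619 0.07  ]
padout [0.4962 0.0789 0.08  ]
padin [0.4982 0.0432 0.065 ]
hoodL [0.3897 0.0011 0.131 ]
hoodR [0.6055 0.0024 0.131 ]
pot [0.4315 0.1587 0.044 ]
knob [0.5274 0.1509 0.056 ]
divider [ 0.4967 -0.0667  0.08  ]
opot [ 0.5556 -0.1332  0.104 ]
handle [ 0.7154 -0.027   0.1   ]
shaker [ 0.6758 -0.0984  0.09  ]
```

```bash
python3 -m pendant '{"linear":[[0.8,-1.3,4],[1.6,-2.6,8],[2.4,-3.9,12],[3.2,-5.2,16],[3.8,-7,20],[3.8,-7.2,23],[3.8,-7.2,24],[3.8,-7.2,24],[3.8,-7.2,24],[3.8,-7.2,24]],"rotation":[[0,0,0],[0,0,0],[0,0,0],[0,0,0],[0,0,0],[0,0,0],[0,0,0],[0,0,0],[0,0,0],[0,0,0]],"grip":[1,1,1,1,1,1,1,1,1,1]}'
python3 -m pendant '{"linear":[[0,0,0.5],[0,0,1],[0,0,1.5],[0,0,2],[0,0,2.5],[0,0,2.8],[0,0,3.1],[0,0,3.4],[0,0,3.7],[0,0,3.7]],"rotation":[[0,0,0],[0,0,0],[0,0,0],[0,0,0],[0,0,0],[0,0,0],[0,0,0],[0,0,0],[0,0,0],[0,0,0]],"grip":[1,1,1,1,1,1,1,1,1,1]}'
```

```text
time: 2.65
tool_pos: [0.5007, 0.0657, 0.1232]
tool_rot: [0.0, 1.0, -0.002, 0.003]
contact_force: [0.2, -0.7, 0.3]
gripper_width: -0.001
time: 3.48
tool_pos: [0.4983, 0.0669, 0.0822]
tool_rot: [0.0, 1.0, -0.002, -0.001]
contact_force: [0.1, 0.1, -0.7]
gripper_width: -0.0
```

```bash
python3 -m pendant '{"linear":[[0,0,0.3],[0,0,0.6],[0,0,0.9],[0,0,1.2],[0,0,1.4],[0,0,1.4],[0,0,1.4],[0,0,1.4],[0,0,1.4],[0,0,1.4]],"rotation":[[0,0,0],[0,0,0],[0,0,0],[0,0,0],[0,0,0],[0,0,0],[0,0,0],[0,0,0],[0,0,0],[0,0,0]],"grip":[1,1,1,1,1,1,1,1,1,1]}'; python3 -c "
from h import *
c,im=snap('side','s1');cv2.imwrite('pics/s1.png',cv2.resize(im[60:270,110:350],None,fx=2.5,fy=2.5))"
```

```text
time: 4.32
tool_pos: [0.4989, 0.0668, 0.0692]
tool_rot: [0.0, 1.0, -0.002, 0.0]
contact_force: [-0.1, 0.1, 0.1]
gripper_width: -0.002
```

View pics/s1.png

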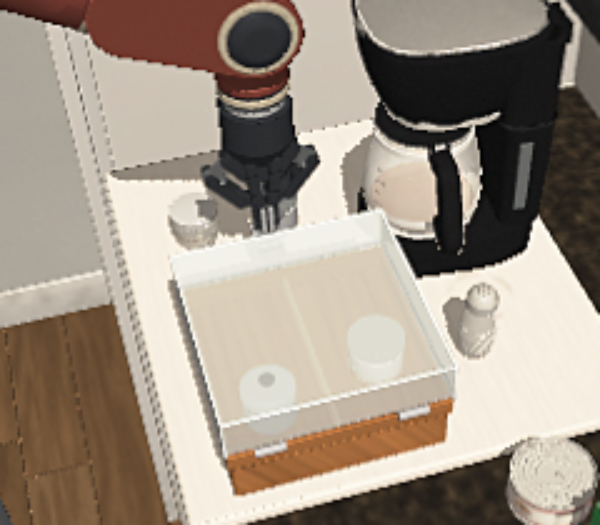

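```bash
python3 -c "
from h import *
print(manip.state()['joint_efforts'].round(1), manip.tcp_to_tips)
c,im=snap('wrist','w2')
print(w2pix(c,[[.4972,.062,.0715],[.4972,.0675,.0345],tool()[0]-[0,0,.022]]))"
```

```text
[ -0.  -29.2 -33.2  -0.   -0.    0. ] 0.022
[[258.1783506  252.66741051]
 [258.5813883  216.01383701]
 [261.52680565 224.9389667 ]]
```

View pics/w2.png

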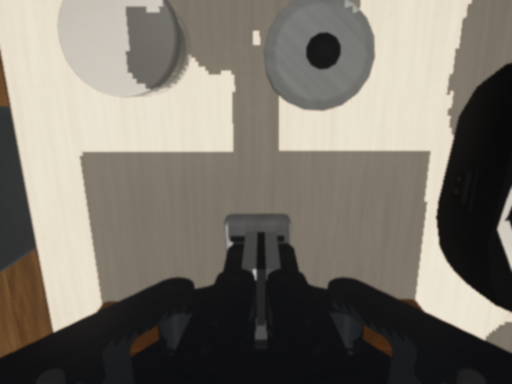

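```bash
python3 -c "
from h import *
c=cam('wrist')
for a in (0.3,.15,0,-.2):
    cy,cz=-.005+.0665/np.cos(.3)*np.cos(a)-0,.045+.074*np.sin(a)
    o=[cy+.024*np.cos(a),cz+.024*np.sin(a)]; n=[-.0045*np.sin(a),.0045*np.cos(a)]
    print(a,w2pix(c,[[.482,o[0]+n[0],o[1]+n[1]],[.512,o[0]+n[0],o[1]+n[1]]]).round(0).tolist())
print(manip.state()['contact_force'])
"
```

```text
0.3 [[223.0, 215.0], [292.0, 215.0]]
0.15 [[226.0, 198.0], [289.0, 198.0]]
0 [[229.0, 187.0], [287.0, 187.0]]
-0.2 [[232.0, 180.0], [284.0, 180.0]]
[ 0.43729725 -0.83891283  0.16533685]
```

```bash
python3 -c "
from h import *
c=cam('wrist');t=tool()[0]
for z in(.03,.04,.05,.06,.07,.08,.09): print(z,(pix2w(c,261,232,z)-t).round(4))
"
python3 -m pendant '{"linear":[[0,0,0.1],[0,0,0.2],[0,0,0.3],[0,0,0.4],[0,0,0.5],[0,0,0.6],[0,0,0.7],[0,0,0.8],[0,0,0.8],[0,0,0.8]],"rotation":[[0,0,0],[0,0,0],[0,0,0],[0,0,0],[0,0,0],[0,0,0],[0,0,0],[0,0,0],[0,0,0],[0,0,0]],"grip":[1,1,1,1,1,1,1,1,1,1]}'
```

```text
0.03 [-0.0003 -0.0109 -0.0392]
0.04 [-0.0003 -0.0069 -0.0292]
0.05 [-0.0003 -0.0029 -0.0192]
0.06 [-0.0003  0.0011 -0.0092]
0.07 [-0.0003  0.0051  0.0008]
0.08 [-0.0003  0.0091  0.0108]
0.09 [-0.0003  0.0131  0.0208]
time: 5.25
tool_pos: [0.4996, 0.0676, 0.0624]
tool_rot: [-0.001, 1.0, -0.002, 0.001]
contact_force: [-2.0, 3.4, 6.0]
gripper_width: 0.001
```

```bash
python3 -c "
from h import *
c,im=snap('wrist','w3');c2,im2=snap('side','s2')
print(w2pix(c,[[.482,.085,.078],[.512,.085,.078]]).round(0))
cv2.imwrite('pics/w3.png',np.hstack([im[180:384],cv2.resize(im2[80:200,150:290],(238,204))]))
d=cv2.imread('pics/side0.png');print([cv2.absdiff(d,im2)[150:250,175:300].mean()])"
```

```text
[[220. 218.]
 [291. 218.]]
[np.float64(13.714693333333333)]
```

View pics/w3.png

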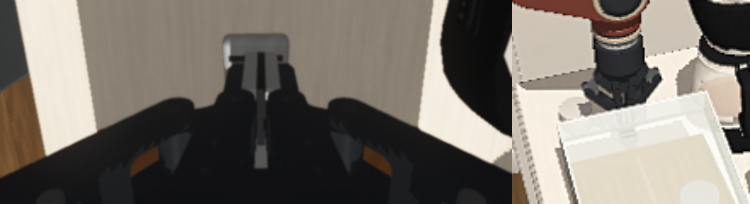

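```bash
python3 -m pendant '{"linear":[[0,0,0.1],[0,0,0.2],[0,0,0.3],[0,0,0.4],[0,0,0.5],[0,0,0.6],[0,0,0.7],[0,0,0.8],[0,0,0.8],[0,0,0.8]],"rotation":[[0,0,0],[0,0,0],[0,0,0],[0,0,0],[0,0,0],[0,0,0],[0,0,0],[0,0,0],[0,0,0],[0,0,0]],"grip":[1,1,1,1,1,1,1,1,1,1]}'; python3 -c "
from h import *
c2,im2=snap('side','s3');c,w=snap('wrist','w4')
cv2.imwrite('pics/s3.png',np.hstack([cv2.resize(im2[20:270,130:350],(440,500)),cv2.resize(w[150:300,150:350],(350,262)).copy() if 0 else cv2.copyMakeBorder(cv2.resize(w[150:300,150:350],(350,262)),0,238,0,0,cv2.BORDER_CONSTANT)]))"
```

```text
time: 6.18
tool_pos: [0.5001, 0.0678, 0.0546]
tool_rot: [-0.001, 1.0, -0.002, 0.001]
contact_force: [-0.2, 2.6, 5.6]
gripper_width: -0.0
```

View pics/s3.png

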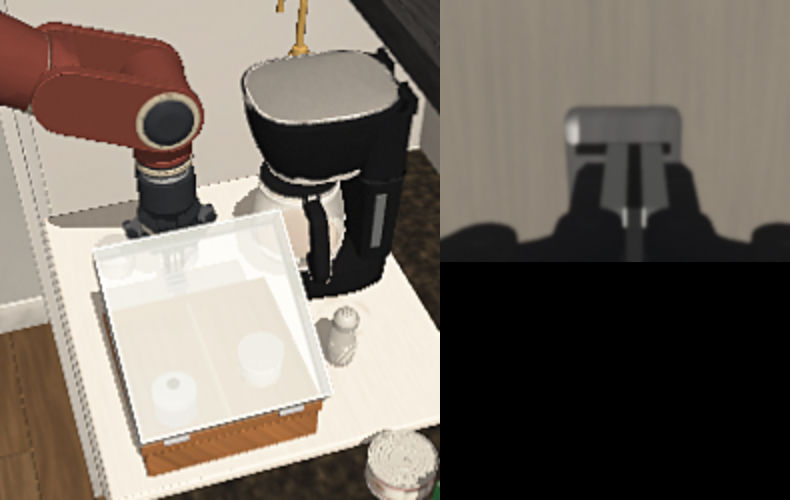

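```bash
for i in 1 2; do :; done; python3 -m pendant '{"linear":[[0,0,0.15],[0,0,0.3],[0,0,0.45],[0,0,0.6],[0,0,0.75],[0,0,0.9],[0,0,1.05],[0,0,1.2],[0,0,1.2],[0,0,1.2]],"rotation":[[0,0,0],[0,0,0],[0,0,0],[0,0,0],[0,0,0],[0,0,0],[0,0,0],[0,0,0],[0,0,0],[0,0,0]],"grip":[1,1,1,1,1,1,1,1,1,1]}';  python3 -m pendant '{"linear":[[0,0,0.15],[0,0,0.3],[0,0,0.4],[0,0,0.5],[0,0,0.6],[0,0,0.7],[0,0,0.8],[0,0,0.8],[0,0,0.8],[0,0,0.8]],"rotation":[[0,0,0],[0,0,0],[0,0,0],[0,0,0],[0,0,0],[0,0,0],[0,0,0],[0,0,0],[0,0,0],[0,0,0]],"grip":[1,1,1,1,1,1,1,1,1,1]}'
```

```text
time: 7.12
tool_pos: [0.5, 0.0675, 0.0422]
tool_rot: [-0.001, 1.0, -0.002, 0.001]
contact_force: [1.3, 4.4, 4.9]
gripper_width: 0.002
time: 7.95
tool_pos: [0.4992, 0.0667, 0.0332]
tool_rot: [0.0, 1.0, -0.002, 0.001]
contact_force: [3.5, 2.2, 3.4]
gripper_width: 0.002
```

```bash
python3 -c "
from h import *
c2,im2=snap('side','s4');c,w=snap('wrist','w5')
print(w2pix(c,[tool()[0]-[0,0,.022],tool()[0]]))
cv2.imwrite('pics/s4.png',np.hstack([cv2.resize(im2[20:270,130:350],(440,500)),cv2.copyMakeBorder(cv2.resize(w[150:384,150:350],(350,410)),0,90,0,0,cv2.BORDER_CONSTANT)]))"
```

```text
[[261.46002352 224.91533213]
 [261.58596438 241.25252288]]
```

View pics/s4.png

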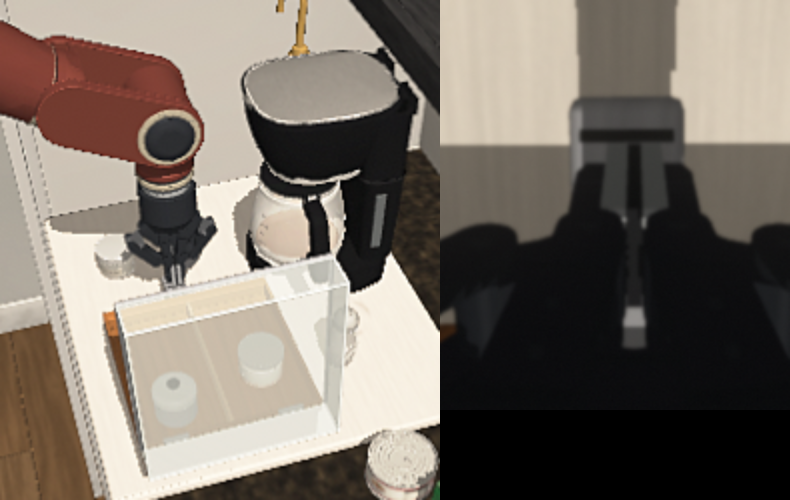

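```bash
python3 -m pendant '{"linear":[[0,0,0.05],[0,0,0.1],[0,0,0.15],[0,0,0.2],[0,0,0.25],[0,0,0.3],[0,0,0.35],[0,0,0.4],[0,0,0.4],[0,0,0.4]],"rotation":[[0,0,0],[0,0,0],[0,0,0],[0,0,0],[0,0,0],[0,0,0],[0,0,0],[0,0,0],[0,0,0],[0,0,0]],"grip":[1,1,1,1,1,1,1,1,1,1]}';  python3 -m pendant '{"linear":[[0,0,0.05],[0,0,0.1],[0,0,0.15],[0,0,0.2],[0,0,0.25],[0,0,0.3],[0,0,0.35],[0,0,0.4],[0,0,0.4],[0,0,0.4]],"rotation":[[0,0,0],[0,0,0],[0,0,0],[0,0,0],[0,0,0],[0,0,0],[0,0,0],[0,0,0],[0,0,0],[0,0,0]],"grip":[1,1,1,1,1,1,1,1,1,1]}'
```

```text
time: 8.88
tool_pos: [0.4981, 0.0667, 0.0285]
tool_rot: [0.0, 1.0, -0.002, -0.001]
contact_force: [0.8, -0.8, 3.1]
gripper_width: -0.002
time: 9.72
tool_pos: [0.4985, 0.0666, 0.0266]
tool_rot: [0.0, 1.0, -0.002, -0.001]
contact_force: [-6.0, -1.5, 15.5]
gripper_width: -0.0
```

```bash
python3 -c "
from h import *
c=cam('wrist');T=np.array(c['cam_to_world']);p,r=tool();Tt=np.eye(4);Tt[:3,:3]=r.as_matrix();Tt[:3,3]=p
rel=np.linalg.inv(Tt)@T
def at(pos):
    M=np.eye(4);M[:3,:3]=np.diag([1,-1,-1]);M[:3,3]=pos;d=dict(c);d['cam_to_world']=M@rel;return d
A=at([.4606,-.003,.3592]);B=at([.4989,.0668,.0692]);S=cam('side')
def tri(obs):
    g=least_squares(lambda x:np.concatenate([(w2pix(k,x)[0]-q) for k,q in obs]),[.5,.1,.05]);return g.x.round(4),g.fun.round(1)
print('knob',tri([(A,(475/1.5,33/1.5)),(B,(323,50)),(S,(140+279/3.5,95+142/3.5))]))
print('pot',tri([(A,(357/1.5,26/1.5)),(S,(140+166/3.5,95+163/3.5))]))
print('padout mid',tri([(A,(437/1.5,125/1.5)),(B,(258,215))]))
print('shaker top',tri([(A,(640/1.5,338/1.5)),(S,(140+571/3.5,95+280/3.5))]))
"
```

```text
knob (array([0.5275, 0.1541, 0.0505]), array([-0.9, -0.6,  0.4,  0.2, -0.4,  0.4]))
pot (array([0.4325, 0.1586, 0.051 ]), array([ 0.1,  0. , -0.2,  0. ]))
padout mid (array([0.4972, 0.0807, 0.0713]), array([-0.2, -0. ,  0.1,  0. ]))
shaker top (array([ 0.6825, -0.1   ,  0.0817]), array([ 1.3,  0.1, -2.3,  1.6]))
```

```bash
python3 -m pendant '{"linear":[[0,0,-1],[0,0,-3],[0,0,-5],[-2,-0.4,-5],[-5,-0.8,-5],[-8.8,-0.8,-4],[-8.8,-0.8,-2],[-8.8,-0.8,-1],[-8.8,-0.8,-0.5],[-8.8,-0.8,0]],"rotation":[[0,0,0],[0,0,0],[0,0,0],[0,0,0],[0,0,0],[0,0,0],[0,0,0],[0,0,0],[0,0,0],[0,0,0]],"grip":[1,1,1,1,1,1,1,1,1,1]}';  python3 -m pendant '{"linear":[[0,0,0.1],[0,0,0.2],[0,0,0.3],[0,0,0.4],[0,0,0.5],[0,0,0.6],[0,0,0.7],[0,0,0.8],[0,0,0.8],[0,0,0.8]],"rotation":[[0,0,0],[0,0,0],[0,0,0],[0,0,0],[0,0,0],[0,0,0],[0,0,0],[0,0,0],[0,0,0],[0,0,0]],"grip":[1,1,1,1,1,1,1,1,1,1]}'
```

```text
time: 10.55
tool_pos: [0.411, 0.0752, 0.0243]
tool_rot: [-0.0, 1.0, -0.002, -0.001]
contact_force: [0.6, -0.2, 0.1]
gripper_width: -0.004
time: 11.38
tool_pos: [0.4107, 0.0751, 0.017]
tool_rot: [-0.0, 1.0, -0.002, -0.0]
contact_force: [0.7, 0.3, 0.7]
gripper_width: -0.003
```

```bash
python3 -m pendant '{"linear":[[0,0,0.1],[0,0,0.2],[0,0,0.3],[0,0,0.4],[0,0,0.5],[0,0,0.6],[0,0,0.7],[0,0,0.8],[0,0,0.9],[0,0,1.0]],"rotation":[[0,0,0],[0,0,0],[0,0,0],[0,0,0],[0,0,0],[0,0,0],[0,0,0],[0,0,0],[0,0,0],[0,0,0]],"grip":[1,1,1,1,1,1,1,1,1,1]}';  python3 -m pendant '{"linear":[[0,0,0.1],[0,0,0.2],[0,0,0.3],[0,0,0.4],[0,0,0.5],[0,0,0.6],[0,0,0.6],[0,0,0.6],[0,0,0.6],[0,0,0.6]],"rotation":[[0,0,0],[0,0,0],[0,0,0],[0,0,0],[0,0,0],[0,0,0],[0,0,0],[0,0,0],[0,0,0],[0,0,0]],"grip":[1,1,1,1,1,1,1,1,1,1]}'
```

```text
time: 12.22
tool_pos: [0.4108, 0.0751, 0.0069]
tool_rot: [0.0, 1.0, -0.002, -0.0]
contact_force: [-0.1, 0.3, 0.3]
gripper_width: 0.001
time: 13.05
tool_pos: [0.4108, 0.0751, 0.0011]
tool_rot: [0.0, 1.0, -0.002, 0.0]
contact_force: [0.7, -0.5, -0.1]
gripper_width: 0.002
```

```bash
python3 -m pendant '{"linear":[[0,0,0.1],[0,0,0.2],[0,0,0.3],[0,0,0.4],[0,0,0.5],[0,0,0.6],[0,0,0.7],[0,0,0.8],[0,0,0.8],[0,0,0.8]],"rotation":[[0,0,0],[0,0,0],[0,0,0],[0,0,0],[0,0,0],[0,0,0],[0,0,0],[0,0,0],[0,0,0],[0,0,0]],"grip":[1,1,1,1,1,1,1,1,1,1]}'; python3 -c "
from h import *
c,im=snap('side','s5');c,w=snap('wrist','w6')
cv2.imwrite('pics/s5.png',np.hstack([cv2.resize(im[20:230,130:350],(524,500)),cv2.copyMakeBorder(cv2.resize(w[200:384,150:350],(260,239)),0,261,0,0,cv2.BORDER_CONSTANT)]))"
```

```text
time: 13.88
tool_pos: [0.4107, 0.0751, -0.0071]
tool_rot: [-0.0, 1.0, -0.002, -0.0]
contact_force: [-0.6, 0.2, -0.3]
gripper_width: 0.003
```

View pics/s5.png

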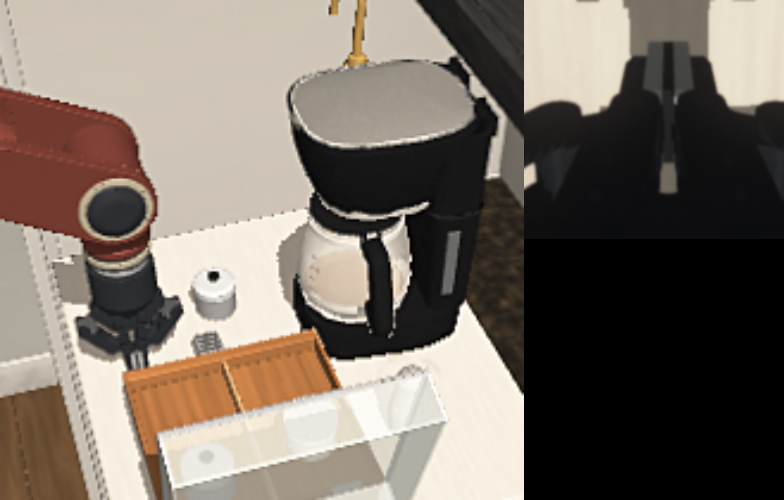

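```bash
python3 -m pendant '{"linear":[[0,0,-4],[0,0,-8],[0,0,-12],[1,1,-16],[2.5,2.5,-20],[4.5,4.5,-24],[6.5,7,-27],[8,10,-28.5],[9,12,-28.7],[9,12.5,-28.7]],"rotation":[[0,0,0],[0,0,0],[0,0,0],[0,0,0],[-5,0,0],[-10,0,0],[-15,0,0],[-20,0,0],[-25,0,0],[-30,0,0]],"grip":[1,1,1,1,1,0.5,0,0,0,0]}';  python3 -m pendant '{"linear":[[0,0,0],[0,0,0],[0,0,0],[0,0,0],[0,0,0],[0,0,0],[0,0,0],[0,0,0],[0,0,0],[0,0,0]],"rotation":[[0,0,0],[0,0,0],[0,0,0],[0,0,0],[0,0,0],[0,0,0],[0,0,0],[0,0,0],[0,0,0],[0,0,0]],"grip":[0,0,0,0,0,0,0,0,0,0]}'; python3 -c "
from h import *
c,im=snap('wrist','w7');np.save('c7.npy',c['cam_to_world']);cv2.imwrite('pics/w7.png',cv2.resize(im,None,fx=1.5,fy=1.5))"
```

```text
time: 14.82
tool_pos: [0.5034, -0.053, 0.2844]
tool_rot: [0.261, 0.965, -0.004, 0.003]
contact_force: [-0.2, -0.4, -0.8]
gripper_width: 0.712
time: 15.65
tool_pos: [0.5004, -0.0502, 0.2801]
tool_rot: [0.259, 0.966, -0.002, -0.0]
contact_force: [0.4, -0.1, 0.1]
gripper_width: 1.002
```

View pics/w7.png

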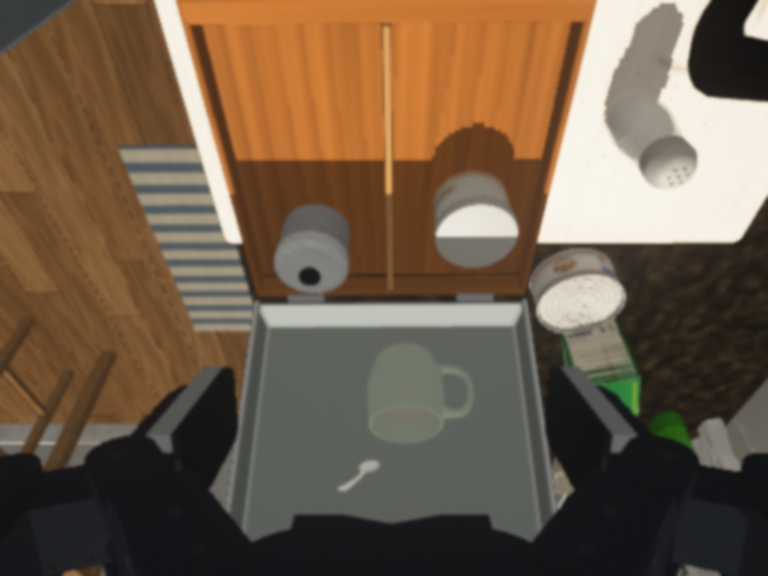

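The bay is clear in this view: tin knob at (310,276), pot lid centre at (476,235), hood fully open behind them.

```bash
python3 -c "
from h import *
c=cam('wrist')
for n,u,v,z in (('knob',310,276,.116),('lid rim L',276,262,.106),('lid R',349,262,.106),('pot',476,235,.104),('divider front',388,25,.08),('inner rear L',262,292,.08),('inner rear R',533,278,.08),('frontL',190,22,.08),('frontR',587,22,.08)):
    print(n,pix2w(c,u/1.5,v/1.5,z).round(4))
for nm,t,yaw in (('tin',[.0,0,0],0),):pass
p,r=tool();print(p,r.as_matrix().round(3))
# fingertip pixels -> tool frame depth hypothesis: opening half .0425
f=(np.array([.0425,0,0]));
for dz in(-.03,-.02,-.01,0,.02):
  print(dz,w2pix(c,p+r.apply([[.0425,-.011,dz],[.0425,.011,dz],[-.0425,-.011,dz]])).round(0).tolist())
"
```

```text
knob [ 0.4422 -0.1703  0.116 ]
lid rim L [ 0.4173 -0.166   0.106 ]
lid R [ 0.4694 -0.1662  0.106 ]
pot [ 0.5576 -0.1433  0.104 ]
divider front [ 0.4983 -0.0159  0.08  ]
inner rear L [ 0.3924 -0.2231  0.08  ]
inner rear R [ 0.6136 -0.2076  0.08  ]
frontL [ 0.3909 -0.0138  0.08  ]
frontR [ 0.6061 -0.0146  0.08  ]
[ 0.50036553 -0.05015804  0.28002173] [[ 1.    -0.003 -0.002]
 [-0.003 -0.866 -0.5  ]
 [ 0.     0.5   -0.866]]
-0.03 [[373.0, 245.0], [368.0, 296.0], [151.0, 245.0]]
-0.02 [[365.0, 235.0], [361.0, 283.0], [158.0, 235.0]]
-0.01 [[359.0, 226.0], [355.0, 272.0], [165.0, 226.0]]
0 [[353.0, 219.0], [350.0, 262.0], [171.0, 219.0]]
0.02 [[343.0, 206.0], [340.0, 245.0], [180.0, 206.0]]
```

```bash
cat >> h.py <<'E'
def plan(pts,tilt):
    """pts: TCP world targets; print shifts in current tool axes (cm), and turn to tilt (deg about world x)"""
    p,r=tool();print('tool',p.round(4))
    for q in pts: print(np.round(r.inv().apply(np.array(q)-p)*100,1).tolist())
    print('rot',(r.inv()*R.from_euler('x',tilt,degrees=True)*R.from_euler('x',np.pi)).as_rotvec(degrees=True).round(1))
E
python3 -c "
from h import *
plan([[.46,-.08,.24],[.443,-.13,.19],[.443,-.174,.125],[.443,-.174,.09],[.443,-.174,.0705]],-15)"
```

```text
tool [ 0.5004 -0.0502  0.28  ]
[-4.0, 0.6, 5.0]
[-5.7, 2.4, 11.8]
[-5.7, 3.0, 19.6]
[-5.7, 1.2, 22.7]
[-5.7, 0.3, 24.3]
rot [15.   0.1 -0.2]
```

```bash
python3 -m pendant '{"linear":[[-2,0.3,2.5],[-4,0.6,5],[-5.7,1.5,8.4],[-5.7,2.4,11.8],[-5.7,2.7,15.7],[-5.7,3,19.6],[-5.7,2.1,21.1],[-5.7,1.2,22.7],[-5.7,0.7,23.5],[-5.7,0.3,24.3]],"rotation":[[3,0,0],[7,0,0],[11,0,0],[15,0,-0.2],[15,0,-0.2],[15,0,-0.2],[15,0,-0.2],[15,0,-0.2],[15,0,-0.2],[15,0,-0.2]],"grip":[0,0,0,0,0,0,0,0,0,0]}'; python3 -m pendant '{"linear":[[0,0,0],[0,0,0],[0,0,0],[0,0,0],[0,0,0],[0,0,0],[0,0,0],[0,0,0],[0,0,0],[0,0,0]],"rotation":[[0,0,0],[0,0,0],[0,0,0],[0,0,0],[0,0,0],[0,0,0],[0,0,0],[0,0,0],[0,0,0],[0,0,0]],"grip":[0,0,0,0.2,0.4,1,1,1,1,1]}';python3 -c "
from h import *
plan([[.443,-.162,.0715],[.443,-.055,.0715],[.443,-.055,.0705],[.443,-.05,.13]],-15)"
```

```text
time: 16.53
tool_pos: [0.4425, -0.174, 0.07]
tool_rot: [0.13, 0.991, 0.0, -0.001]
contact_force: [0.0, 1.1, 1.0]
gripper_width: 1.003
time: 17.37
tool_pos: [0.4439, -0.1744, 0.0725]
tool_rot: [0.131, 0.991, 0.0, 0.0]
contact_force: [-0.7, 3.3, 5.5]
gripper_width: 0.601
tool [ 0.4439 -0.1744  0.0725]
[-0.1, -1.2, -0.2]
[-0.1, -11.6, -3.0]
[-0.1, -11.6, -2.9]
[-0.1, -10.5, -8.8]
rot [ 0.1 -0.  -0. ]
```

```bash
python3 -m pendant '{"linear":[[0,0,-0.2],[0,-1.4,-0.6],[0,-2.9,-1.0],[0,-4.4,-1.4],[0,-5.9,-1.8],[0,-7.4,-2.2],[0,-8.9,-2.6],[0,-10.4,-3.0],[0,-11.5,-3.3],[0,-11.6,-3.1]],"rotation":[[0,0,0],[0,0,0],[0,0,0],[0,0,0],[0,0,0],[0,0,0],[0,0,0],[0,0,0],[0,0,0],[0,0,0]],"grip":[1,1,1,1,1,1,1,1,1,1]}'; python3 -m pendant '{"linear":[[0,0,0],[0,0,0],[0,0,0],[0,0,0],[0,0,0],[0,0,0],[0,0.5,-2],[0,1.5,-6],[0,2,-8],[0,2,-8]],"rotation":[[0,0,0],[0,0,0],[0,0,0],[0,0,0],[0,0,0],[0,0,0],[0,0,0],[0,0,0],[0,0,0],[0,0,0]],"grip":[1,0.3,0,0,0,0,0,0,0,0]}';python3 -c "
from h import *
# pot grasp: center (.557,-.143)
plan([[.50,-.08,.16],[.557,-.12,.16],[.557,-.149,.12],[.557,-.149,.0705]],-15)"
```

```text
time: 18.2
tool_pos: [0.4427, -0.0521, 0.0725]
tool_rot: [0.13, 0.992, 0.001, -0.002]
contact_force: [-11.6, 12.1, 27.1]
gripper_width: 0.604
time: 19.03
tool_pos: [0.4466, -0.0533, 0.1596]
tool_rot: [0.131, 0.991, -0.001, 0.004]
contact_force: [0.1, -0.6, 0.9]
gripper_width: 1.002
tool [ 0.4466 -0.0533  0.1596]
[5.3, 2.6, 0.7]
[11.0, 6.4, 1.8]
[11.0, 8.2, 6.4]
[11.0, 6.9, 11.2]
rot [ 0.1 -0.5 -0.1]
```

```bash
python3 -m pendant '{"linear":[[3,1.5,0.4],[6,3,0.8],[9,5,1.4],[11,6.4,1.8],[11,7.3,4],[11,8.2,6.4],[11,7.7,8.2],[11,7.3,9.6],[11,7,10.9],[11,7,10.9]],"rotation":[[0,0,0],[0,0,0],[0,0,0],[0,0,0],[0,0,0],[0,0,0],[0,0,0],[0,0,0],[0,0,0],[0,0,0]],"grip":[0,0,0,0,0,0,0,0,0,0]}'; python3 -m pendant '{"linear":[[0,0,0],[0,0,0],[0,0,0],[0,0,0],[0,0,0],[0,0,0],[0,0,0],[0,0,0],[0,0,0],[0,0,0]],"rotation":[[0,0,0],[0,0,0],[0,0,0],[0,0,0],[0,0,0],[0,0,0],[0,0,0],[0,0,0],[0,0,0],[0,0,0]],"grip":[0,0.2,0.4,1,1,1,1,1,1,1]}'
```

```text
time: 19.87
tool_pos: [0.55, -0.1479, 0.0616]
tool_rot: [0.129, 0.992, 0.0, -0.004]
contact_force: [-1.4, -0.1, -0.4]
gripper_width: 0.999
time: 20.7
tool_pos: [0.5548, -0.1487, 0.0687]
tool_rot: [0.131, 0.991, 0.0, 0.001]
contact_force: [0.0, 1.1, 5.5]
gripper_width: 0.624
```

```bash
python3 -m pendant '{"linear":[[0,0,-0.3],[0,-1.2,-0.7],[0,-2.4,-1.0],[0,-3.6,-1.3],[0,-4.8,-1.6],[0,-6,-1.9],[0,-7.2,-2.2],[0,-8.4,-2.6],[0,-9.2,-2.8],[0,-9.2,-2.6]],"rotation":[[0,0,0],[0,0,0],[0,0,0],[0,0,0],[0,0,0],[0,0,0],[0,0,0],[0,0,0],[0,0,0],[0,0,0]],"grip":[1,1,1,1,1,1,1,1,1,1]}'; python3 -m pendant '{"linear":[[0,0,0],[0,0,0],[0,0,0],[0,0,0],[0,0,0],[0,0,0],[0,0.5,-2],[0,1.5,-6],[0,2,-10],[0,2,-12]],"rotation":[[0,0,0],[0,0,0],[0,0,0],[0,0,0],[0,0,0],[0,0,0],[0,0,0],[0,0,0],[0,0,0],[0,0,0]],"grip":[1,0.3,0,0,0,0,0,0,0,0]}';python3 -c "
from h import *
plan([[.50,-.03,.24],[.5,.04,.3]],-15)"
```

```text
time: 21.53
tool_pos: [0.5534, -0.05, 0.0687]
tool_rot: [0.13, 0.992, 0.001, -0.0]
contact_force: [-4.8, 7.2, 14.8]
gripper_width: 0.621
time: 22.37
tool_pos: [0.5552, -0.0416, 0.1942]
tool_rot: [0.131, 0.991, -0.001, 0.003]
contact_force: [0.5, 0.4, 0.5]
gripper_width: 0.998
tool [ 0.5552 -0.0416  0.1942]
[-5.5, 0.1, -4.8]
[-5.5, -5.1, -12.4]
rot [ 0.1 -0.3 -0.1]
```

```bash
python3 -c "
from h import *
plan([[.5,.06,.36]],0)"
python3 -m pendant '{"linear":[[-1,0,-3],[-2,-1.3,-6],[-3,-2.6,-9],[-4,-3.9,-12],[-5,-5.2,-15],[-5.5,-5.5,-18],[-5.5,-5.5,-18.7],[-5.5,-5.5,-18.7],[-5.5,-5.5,-18.7],[-5.5,-5.5,-18.7]],"rotation":[[0,0,0],[0,0,0],[5,0,0],[10,0,0],[15,0,0],[15,0,0],[15,0,0],[15,0,0],[15,0,0],[15,0,0]],"grip":[0,0,0,0,0,0,0,0,0,0]}';python3 -c "
from h import *
c,im=snap('wrist','w8');cv2.imwrite('pics/w8.png',cv2.resize(im,None,fx=1.5,fy=1.5))"
```

```text
tool [ 0.5552 -0.0416  0.1942]
[-5.4, -5.5, -18.7]
rot [15.1 -0.3 -0.1]
time: 23.2
tool_pos: [0.4979, 0.0601, 0.3524]
tool_rot: [0.0, 1.0, -0.0, -0.003]
contact_force: [-0.4, 0.2, -0.4]
gripper_width: 1.001
```

View pics/w8.png

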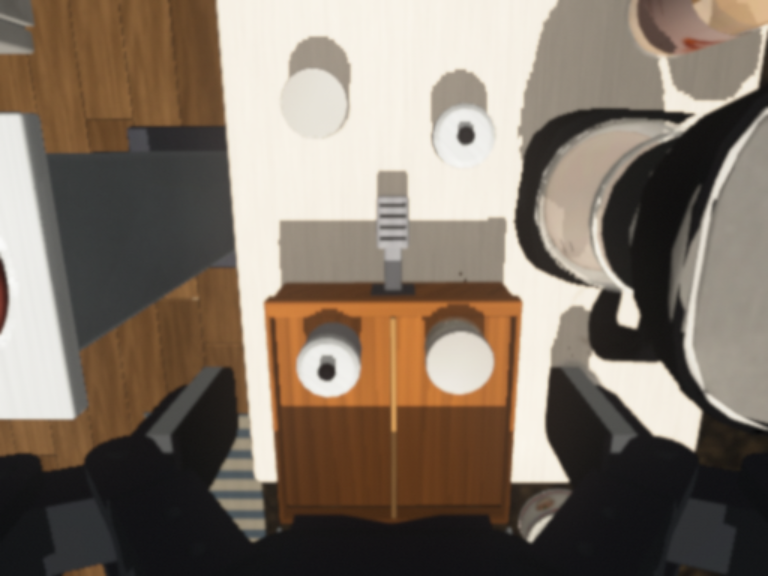

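Both old items now stand upright at the front, and there are only two new ones: pot (314,103) and tin (465,133).

```bash
python3 -c "
from h import *
c=cam('wrist')
for n,u,v,z in (('npot',314,103,.044),('ntin knob',465,133,.056),('ntin lid',463,134,.046),('otin knob',327,372,.116),('otin lid',329,367,.106),('opot',460,362,.104),('front outer top',393,300,.08),('front inner top',393,316,.08),('rear inner?',393,517,.08),('pad',393,222,.0345),('wallL',272,380,.08),('wallR',516,380,.08)):
    print(n,pix2w(c,u/1.5,v/1.5,z).round(4))
plan([[.43,.155,.15],[.43,.155,.05],[.43,.155,.02]],0)
"
```

```text
npot [0.4306 0.1625 0.044 ]
ntin knob [0.5571 0.1377 0.056 ]
ntin lid [0.5568 0.1372 0.046 ]
otin knob [ 0.4436 -0.0507  0.116 ]
otin lid [ 0.444  -0.0507  0.106 ]
opot [ 0.5534 -0.0468  0.104 ]
front outer top [ 0.4973 -0.      0.08  ]
front inner top [ 0.4973 -0.0144  0.08  ]
rear inner? [ 0.4974 -0.2194  0.08  ]
pad [0.4972 0.0606 0.0345]
wallL [ 0.3889 -0.0749  0.08  ]
wallR [ 0.6073 -0.0745  0.08  ]
tool [0.4978 0.0601 0.3522]
[-6.7, -9.5, 20.3]
[-6.6, -9.5, 30.3]
[-6.6, -9.5, 33.3]
rot [ 0.   0.3 -0. ]
```

```bash
python3 -c "
from h import *
c=cam('wrist')
for u,v in ((535,130),(520,200),(560,112),(640,250),(690,140),(755,90),(600,300)):
    print(u,v,[pix2w(c,u/1.5,v/1.5,z)[:2].round(3).tolist() for z in(0,.04,.1,.2,.3)])
"
python3 -m pendant '{"linear":[[-2,-2.5,4],[-4,-5,8],[-6,-7.5,12],[-6.7,-9,16],[-6.7,-9.8,20],[-6.7,-10,24],[-6.7,-10,28],[-6.7,-10,31],[-6.7,-10,33],[-6.7,-10,34.3]],"rotation":[[0,0.3,0],[0,0.3,0],[0,0.3,0],[0,0.3,0],[0,0.3,0],[0,0.3,0],[0,0.3,0],[0,0.3,0],[0,0.3,0],[0,0.3,0]],"grip":[0,0,0,0,0,0,0,0,0,0]}'
```

```text
535 130 [[0.63, 0.142], [0.619, 0.141], [0.604, 0.139], [0.578, 0.136], [0.552, 0.132]]
520 200 [[0.62, 0.077], [0.61, 0.081], [0.596, 0.087], [0.572, 0.096], [0.548, 0.106]]
560 112 [[0.652, 0.158], [0.64, 0.155], [0.621, 0.152], [0.591, 0.145], [0.561, 0.139]]
640 250 [[0.742, 0.028], [0.723, 0.036], [0.694, 0.048], [0.645, 0.067], [0.597, 0.086]]
690 140 [[0.776, 0.133], [0.754, 0.133], [0.721, 0.132], [0.666, 0.13], [0.611, 0.129]]
755 90 [[0.829, 0.178], [0.803, 0.173], [0.764, 0.167], [0.698, 0.157], [0.633, 0.147]]
600 300 [[0.708, -0.024], [0.691, -0.012], [0.666, 0.006], [0.625, 0.036], [0.583, 0.065]]
time: 24.08
tool_pos: [0.4247, 0.1591, 0.0047]
tool_rot: [0.001, 1.0, 0.0, -0.004]
contact_force: [-0.5, 0.0, 0.1]
gripper_width: 1.002
```

```bash
python3 -m pendant '{"linear":[[0,0,0],[0,0,0],[0,0,0],[0,0,0],[0,0,0],[0,0,0],[0,0,0],[0,0,0],[0,0,0],[0,0,0]],"rotation":[[0,0,0],[0,0,0],[0,0,0],[0,0,0],[0,0,0],[0,0,0],[0,0,0],[0,0,0],[0,0,0],[0,0,0]],"grip":[0,0.2,0.4,1,1,1,1,1,1,1]}'; python3 -c "
from h import *
plan([[.47,.16,.14],[.5527,.06,.15],[.5527,-.132,.15],[.5527,-.132,.08],[.5527,-.132,.0685]],0)
"
```

```text
time: 24.92
tool_pos: [0.4327, 0.1607, 0.0141]
tool_rot: [-0.0, 1.0, 0.0, 0.004]
contact_force: [0.9, -0.1, 6.9]
gripper_width: 0.618
tool [0.4327 0.1607 0.0141]
[3.8, 0.1, -12.6]
[12.1, 10.1, -13.5]
[12.1, 29.3, -13.5]
[12.0, 29.3, -6.5]
[12.0, 29.3, -5.4]
rot [-0.  -0.4  0. ]
```

```bash
python3 -m pendant '{"linear":[[0,0,-3],[0,0,-7],[1,0.1,-11],[3,1,-14],[5,4,-15],[7.5,7,-15],[9.5,10,-15],[11,13,-15],[12,16,-15],[12,19,-15]],"rotation":[[0,0,0],[0,0,0],[0,0,0],[0,0,0],[0,0,0],[0,0,0],[0,0,0],[0,0,0],[0,0,0],[0,0,0]],"grip":[1,1,1,1,1,1,1,1,1,1]}'; python3 -c "
from h import *
plan([[.5527,-.132,.15],[.5527,-.132,.08],[.5527,-.132,.071]],0)
"
```

```text
time: 25.75
tool_pos: [0.5512, -0.0313, 0.1622]
tool_rot: [0.0, 1.0, -0.0, 0.002]
contact_force: [-0.0, 0.6, -1.6]
gripper_width: 0.62
tool [ 0.5512 -0.0313  0.1622]
[0.1, 10.1, 1.2]
[0.1, 10.1, 8.2]
[0.1, 10.1, 9.1]
rot [ 0.  -0.2 -0. ]
```

```bash
python3 -m pendant '{"linear":[[0,3,0],[0,6.5,0],[0.1,10,0],[0.1,10.1,2],[0.1,10.1,4],[0.1,10.1,6],[0.1,10.1,7.5],[0.1,10.1,8.3],[0.1,10.1,8.8],[0.1,10.1,8.8]],"rotation":[[0,0,0],[0,0,0],[0,0,0],[0,0,0],[0,0,0],[0,0,0],[0,0,0],[0,0,0],[0,0,0],[0,0,0]],"grip":[1,1,1,1,1,1,1,1,1,1]}'; python3 -m pendant '{"linear":[[0,0,0.1],[0,0,0.1],[0,0,0.1],[0,0,0.1],[0,0,0],[0,0,-1],[0,0,-3],[0,0,-6],[0,0,-9],[0,0,-12]],"rotation":[[0,0,0],[0,0,0],[0,0,0],[0,0,0],[0,0,0],[0,0,0],[0,0,0],[0,0,0],[0,0,0],[0,0,0]],"grip":[1,0.4,0,0,0,0,0,0,0,0]}';python3 -c "
from h import *
plan([[.5,0,.28],[.5,.0601,.36],[.48,.08,.36]],0)
"
```

```text
time: 26.58
tool_pos: [0.5514, -0.1304, 0.0748]
tool_rot: [-0.0, 1.0, 0.0, 0.001]
contact_force: [-0.6, -0.4, -1.7]
gripper_width: 0.618
time: 27.42
tool_pos: [0.5511, -0.1306, 0.1967]
tool_rot: [0.0, 1.0, 0.0, 0.002]
contact_force: [0.9, 0.6, 0.4]
gripper_width: 1.001
tool [ 0.5511 -0.1306  0.1967]
[-5.1, -13.1, -8.4]
[-5.0, -19.1, -16.4]
[-7.0, -21.1, -16.4]
rot [ 0.  -0.3  0. ]
```

```bash
python3 -m pendant '{"linear":[[-1,-3,-2],[-2,-6,-4],[-3,-9,-5],[-4,-12,-5],[-5,-15,-5],[-5.5,-18,-4],[-6,-21,-2],[-6,-24,0],[-6,-26.5,2],[-6,-26.8,2]],"rotation":[[0,0,0],[0,0,-7],[0,0,-14],[0,0,-21],[0,0,-28],[0,0,-35],[0,0,-42],[0,0,-49],[0,0,-56],[0,0,-60]],"grip":[0,0,0,0,0,0,0,0,0,0]}'; python3 -m pendant '{"linear":[[0,0,0],[0,0,0],[0,0,0],[0,0,0],[0,0,0],[0,0,0],[0,0,0],[0,0,0],[0,0,0],[0,0,0]],"rotation":[[0,0,-6],[0,0,-12],[0,0,-18],[0,0,-24],[0,0,-30],[0,0,-30],[0,0,-30],[0,0,-30],[0,0,-30],[0,0,-30]],"grip":[0,0,0,0,0,0,0,0,0,0]}'; python3 -c "
from h import *
print(manip.state()['joint_pos'].round(2))
c,im=snap('wrist','w9');cv2.imwrite('pics/w9.png',im)
p,r=tool();print(p,r.as_matrix().round(2))
for q in([.557,.137,.12],[.557,.137,.008]): print(r.inv().apply(np.array(q)-p).round(4)*100)
print(w2pix(c,[[.557,.137,.056]]))
"
```

```text
time: 28.25
tool_pos: [0.4883, 0.1404, 0.1706]
tool_rot: [-0.001, 0.864, 0.504, -0.001]
contact_force: [-1.3, -0.8, -1.1]
gripper_width: 0.999
time: 29.08
tool_pos: [0.4913, 0.1374, 0.1745]
tool_rot: [0.001, 0.707, 0.707, 0.001]
contact_force: [1.0, -0.7, 0.7]
gripper_width: 1.003
[ 0.13 -0.19  1.93 -0.    1.4  -1.44]
[0.49125063 0.13740551 0.17438698] [[ 0.  1.  0.]
 [ 1. -0.  0.]
 [ 0.  0. -1.]]
[-0.04  6.55  5.46]
[-0.04  6.51 16.66]
[[260.91696637 257.6337522 ]]
```

View pics/w9.png

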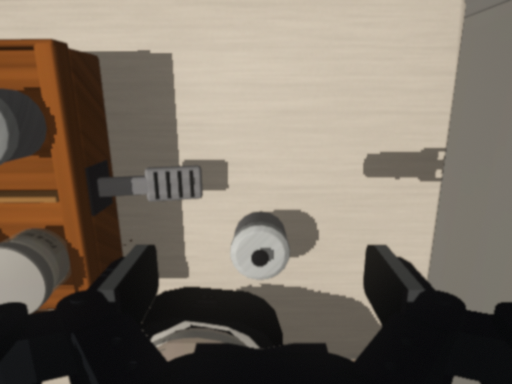

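```bash
python3 -m pendant '{"linear":[[0,1.5,2],[0,3,4],[0,4.5,6],[0,6,8],[0,6.1,10],[0,6.1,12],[0,6.1,14],[0,6.1,15.5],[0,6.1,16.2],[0,6.1,16.2]],"rotation":[[0,0,0],[0,0,0],[0,0,0],[0,0,0],[0,0,0],[0,0,0],[0,0,0],[0,0,0],[0,0,0],[0,0,0]],"grip":[0,0,0,0,0,0,0,0,0,0]}'; python3 -m pendant '{"linear":[[0,0,0],[0,0,0],[0,0,0],[0,0,0],[0,0,0],[0,0,0],[0,0,0],[0,0,0],[0,0,0],[0,0,0]],"rotation":[[0,0,0],[0,0,0],[0,0,0],[0,0,0],[0,0,0],[0,0,0],[0,0,0],[0,0,0],[0,0,0],[0,0,0]],"grip":[0,0.2,0.4,1,1,1,1,1,1,1]}'
```

```text
time: 29.97
tool_pos: [0.5512, 0.1372, 0.0104]
tool_rot: [0.0, 0.707, 0.707, -0.0]
contact_force: [0.6, 0.3, -0.2]
gripper_width: 0.997
time: 30.8
tool_pos: [0.5543, 0.1375, 0.0147]
tool_rot: [0.002, 0.707, 0.707, 0.003]
contact_force: [-1.5, 0.4, 5.1]
gripper_width: 0.6
```

```bash
python3 -m pendant '{"linear":[[0,0,-3],[0,-1,-7],[0,-3,-11],[-2,-5,-15],[-5,-7,-16],[-8,-9,-16],[-11,-10,-16],[-14,-10.8,-16],[-17,-10.8,-16],[-20,-10.8,-16]],"rotation":[[0,0,0],[0,0,0],[0,0,7],[0,0,14],[0,0,21],[0,0,28],[0,0,35],[0,0,42],[0,0,49],[0,0,56]],"grip":[1,1,1,1,1,1,1,1,1,1]}';  python3 -m pendant '{"linear":[[0,0,0],[0,0,0],[0,0,0],[0,0,0],[0,0,0],[0,0,0],[0,0,0],[0,0,0],[0,0,0],[0,0,0]],"rotation":[[0,0,6],[0,0,12],[0,0,18],[0,0,24],[0,0,30],[0,0,34],[0,0,34],[0,0,34],[0,0,34],[0,0,34]],"grip":[1,1,1,1,1,1,1,1,1,1]}'; python3 -c "
from h import *
plan([[.4437,-.128,.17],[.4437,-.128,.0744]],0)
"
```

```text
time: 31.63
tool_pos: [0.4434, -0.0637, 0.1723]
tool_rot: [0.001, 0.957, 0.29, 0.002]
contact_force: [0.4, -0.3, -1.9]
gripper_width: 0.598
time: 32.47
tool_pos: [0.4442, -0.0625, 0.1721]
tool_rot: [-0.0, 1.0, 0.001, 0.002]
contact_force: [1.5, -0.3, -2.1]
gripper_width: 0.599
tool [ 0.4442 -0.0625  0.1721]
[-0.1, 6.5, 0.2]
[-0.1, 6.5, 9.8]
rot [-0.  -0.2  0.1]
```

```bash
python3 -m pendant '{"linear":[[0,3,0],[0,6.5,0],[0,6.5,2],[0,6.5,4],[0,6.5,6],[0,6.5,7.5],[0,6.5,8.7],[0,6.5,9.4],[0,6.5,9.8],[0,6.5,9.8]],"rotation":[[0,0,0],[0,0,0],[0,0,0],[0,0,0],[0,0,0],[0,0,0],[0,0,0],[0,0,0],[0,0,0],[0,0,0]],"grip":[1,1,1,1,1,1,1,1,1,1]}'; python3 -m pendant '{"linear":[[0,0,0.1],[0,0,0.1],[0,0,0.1],[0,0,0.1],[0,0,0],[0,0,-1],[0,0,-3],[0,0,-6],[0,0,-9],[0,0,-12]],"rotation":[[0,0,0],[0,0,0],[0,0,0],[0,0,0],[0,0,0],[0,0,0],[0,0,0],[0,0,0],[0,0,0],[0,0,0]],"grip":[1,0.4,0,0,0,0,0,0,0,0]}';python3 -c "
from h import *
plan([[.5,-.02,.3]],-20)
"
```

```text
time: 33.3
tool_pos: [0.4451, -0.1276, 0.075]
tool_rot: [0.0, 1.0, 0.0, 0.002]
contact_force: [0.7, -0.4, -2.1]
gripper_width: 0.599
time: 34.13
tool_pos: [0.444, -0.1275, 0.196]
tool_rot: [0.0, 1.0, -0.0, 0.002]
contact_force: [0.3, 0.4, 0.3]
gripper_width: 0.999
tool [ 0.444  -0.1275  0.196 ]
[5.6, -10.8, -10.4]
rot [-20.   -0.2  -0. ]
```

```bash
python3 -m pendant '{"linear":[[1,-2,-2],[2,-4,-4],[3,-6,-6],[4,-8,-8],[5,-10,-10],[5.6,-10.8,-10.4],[5.6,-10.8,-10.4],[5.6,-10.8,-10.4],[5.6,-10.8,-10.4],[5.6,-10.8,-10.4]],"rotation":[[0,0,0],[-5,0,0],[-10,0,0],[-15,0,0],[-20,0,0],[-20,0,0],[-20,0,0],[-20,0,0],[-20,0,0],[-20,0,0]],"grip":[0,0,0,0,0,0,0,0,0,0]}';python3 -c "
from h import *
c,im=snap('wrist','w10');cv2.imwrite('pics/w10.png',cv2.resize(im,None,fx=1.5,fy=1.5))
print(w2pix(c,[[.444,-.133,.116],[.5527,-.132,.104],[.444,-.0507,.116],[.5534,-.0468,.104]])*1.5)"
```

```text
time: 34.97
tool_pos: [0.499, -0.021, 0.2973]
tool_rot: [0.174, 0.985, -0.001, 0.001]
contact_force: [-0.5, -0.6, -0.4]
gripper_width: 1.0
[[316.26682346 302.37974765]
 [463.6579463  291.20492427]
 [305.16053963 198.82815609]
 [474.90555239 184.77628425]]
```

View pics/w10.png

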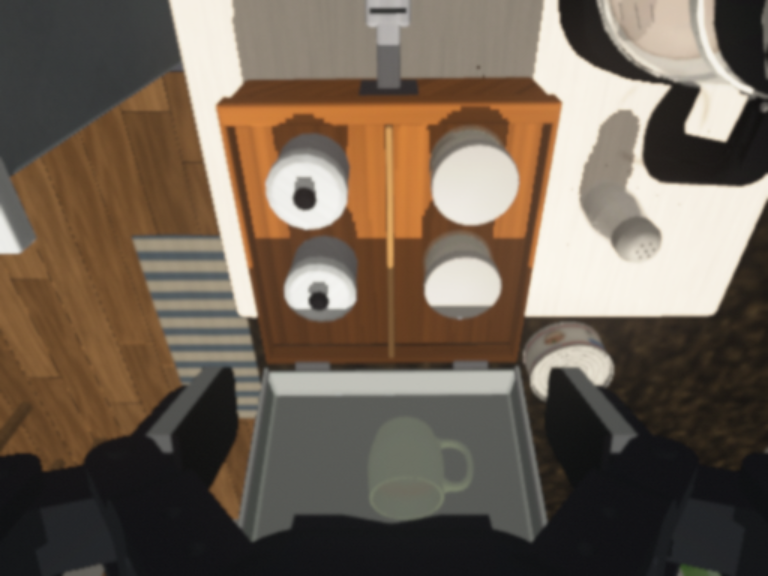

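All four items stand as predicted. Next is the pedal: pinch the pad and ease it up.

```bash
python3 -c "
from h import *
plan([[.4975,.0638,.25],[.4975,.0638,.12],[.4975,.0638,.04],[.4975,.0638,.0076]],-20)
p,r=tool()
# lift path in tool axes of the start pose (tilt -20)
r0=R.from_euler('x',-20,degrees=True)*R.from_euler('x',np.pi)
def T(t,tilt):
    rr=R.from_euler('x',tilt,degrees=True)*R.from_euler('x',np.pi)
    return np.array([.4975,-.011+.084*np.cos(t),.045+.084*np.sin(t)])+rr.apply([0,0,.022])
s=T(-.2,-20)
for k in range(0,11):
    f=k/10;print(k,(r0.inv().apply(T(-.2+.5*f,-20+20*f)-s)*100).round(2),20*f)
"
```

```text
tool [ 0.499  -0.021   0.2974]
[-0.2, -9.6, 1.6]
[-0.2, -14.0, 13.8]
[-0.2, -16.8, 21.3]
[-0.2, -17.9, 24.3]
rot [-0.  -0.1 -0.2]
0 [0. 0. 0.] 0.0
1 [ 0.   -0.   -0.41] 2.0
2 [ 0.    0.01 -0.83] 4.0
3 [ 0.    0.05 -1.24] 6.0
4 [ 0.    0.11 -1.65] 8.0
5 [ 0.    0.18 -2.05] 10.0
6 [ 0.    0.28 -2.45] 12.0
7 [ 0.    0.4  -2.84] 14.0
8 [ 0.    0.54 -3.22] 16.0
9 [ 0.    0.69 -3.6 ] 18.0
10 [ 0.    0.86 -3.96] 20.0
```

```bash
python3 -m pendant '{"linear":[[0,-4,0.5],[-0.2,-8,1.2],[-0.2,-10,3],[-0.2,-11.3,6.5],[-0.2,-12.7,10.2],[-0.2,-14,13.8],[-0.2,-15.4,17.5],[-0.2,-16.8,21.3],[-0.2,-17.4,23],[-0.2,-17.9,24.3]],"rotation":[[0,0,0],[0,0,0],[0,0,0],[0,0,0],[0,0,0],[0,0,0],[0,0,0],[0,0,0],[0,0,0],[0,0,0]],"grip":[0,0,0,0,0,0,0,0,0,0]}'; python3 -m pendant '{"linear":[[0,0,0],[0,0,0],[0,0,0],[0,0,0],[0,0,0],[0,0,0],[0,0,0],[0,0,0],[0,0,0],[0,0,0]],"rotation":[[0,0,0],[0,0,0],[0,0,0],[0,0,0],[0,0,0],[0,0,0],[0,0,0],[0,0,0],[0,0,0],[0,0,0]],"grip":[0,0.2,0.4,0.6,0.8,1,1,1,1,1]}';python3 -c "
from h import *
c,im=snap('wrist','w11')
print(tool()[0])"
```

```text
time: 35.85
tool_pos: [0.496, 0.0638, 0.005]
tool_rot: [0.174, 0.985, -0.001, -0.001]
contact_force: [0.2, -0.8, -0.4]
gripper_width: 1.0
time: 36.68
tool_pos: [0.4976, 0.0658, 0.0105]
tool_rot: [0.174, 0.985, -0.001, -0.0]
contact_force: [-10.5, 2.6, 12.9]
gripper_width: 0.333
[0.4975635  0.06578763 0.01053511]
```

View pics/w11.png

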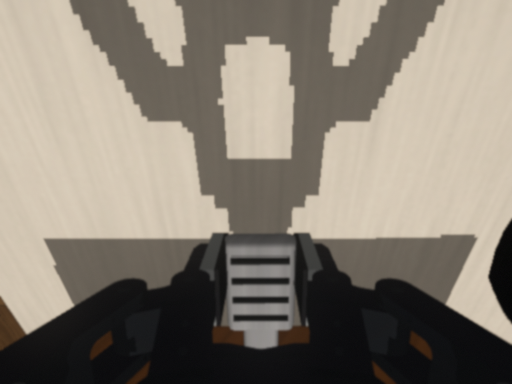

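```bash
python3 -c "
from h import *
def RR(t): return R.from_euler('x',t,degrees=True)*R.from_euler('x',np.pi)
def T(f):
    t=-.2+.5*f;return np.array([0,-.011+.084*np.cos(t),.045+.084*np.sin(t)])+RR(-20+20*f).apply([0,0,.022])
for i in range(3):
    for f in(.5,1): print(i,f,(RR(-20+20*i/3).inv().apply(T((i+f)/3)-T(i/3))*100).round(2))
"
python3 -m pendant '{"linear":[[0,0,-0.14],[0,0,-0.28],[0,0,-0.42],[0,0.01,-0.56],[0,0.02,-0.7],[0,0.03,-0.84],[0,0.04,-0.98],[0,0.05,-1.12],[0,0.06,-1.26],[0,0.07,-1.38]],"rotation":[[0.7,0,0],[1.3,0,0],[2,0,0],[2.7,0,0],[3.3,0,0],[4,0,0],[4.7,0,0],[5.3,0,0],[6,0,0],[6.7,0,0]],"grip":[1,1,1,1,1,1,1,1,1,1]}'
```

```text
0 0.5 [ 0.    0.   -0.69]
0 1 [ 0.    0.07 -1.38]
1 0.5 [ 0.    0.04 -0.68]
1 1 [ 0.    0.13 -1.36]
2 0.5 [ 0.    0.07 -0.67]
2 1 [ 0.    0.2  -1.34]
time: 37.57
tool_pos: [0.4974, 0.0694, 0.021]
tool_rot: [0.115, 0.993, -0.0, 0.0]
contact_force: [-4.5, -1.6, -7.0]
gripper_width: 0.333
```

```bash
python3 -m pendant '{"linear":[[0,0,-0.14],[0,0,-0.28],[0,0.01,-0.42],[0,0.02,-0.55],[0,0.04,-0.68],[0,0.06,-0.82],[0,0.07,-0.96],[0,0.09,-1.1],[0,0.11,-1.23],[0,0.13,-1.36]],"rotation":[[0.7,0,0],[1.3,0,0],[2,0,0],[2.7,0,0],[3.3,0,0],[4,0,0],[4.7,0,0],[5.3,0,0],[6,0,0],[6.7,0,0]],"grip":[1,1,1,1,1,1,1,1,1,1]}'; python3 -m pendant '{"linear":[[0,0,-0.1],[0,0.01,-0.2],[0,0.02,-0.3],[0,0.03,-0.4],[0,0.05,-0.5],[0,0.06,-0.6],[0,0.08,-0.7],[0,0.1,-0.8],[0,0.12,-0.9],[0,0.14,-1.0]],"rotation":[[0.5,0,0],[1,0,0],[1.5,0,0],[2,0,0],[2.5,0,0],[3,0,0],[3.5,0,0],[4,0,0],[4.5,0,0],[5,0,0]],"grip":[1,1,1,1,1,1,1,1,1,1]}';  python3 -m pendant '{"linear":[[0,0.01,-0.06],[0,0.02,-0.12],[0,0.03,-0.18],[0,0.04,-0.24],[0,0.05,-0.3],[0,0.06,-0.36],[0,0.07,-0.42],[0,0.07,-0.48],[0,0.07,-0.54],[0,0.07,-0.6]],"rotation":[[0,0,0],[0,0,0],[0,0,0],[0,0,0],[0,0,0],[0,0,0],[0,0,0],[0,0,0],[0,0,0],[0,0,0]],"grip":[1,1,1,1,1,1,1,1,1,1]}'; python3 -c "
from h import *
c,im=snap('side','s6');cv2.imwrite('pics/s6.png',cv2.resize(im[80:270,130:350],None,fx=3,fy=3))"
```

```text
time: 38.4
tool_pos: [0.4975, 0.0712, 0.0345]
tool_rot: [0.057, 0.998, 0.0, 0.001]
contact_force: [-4.8, -2.9, -10.7]
gripper_width: 0.331
time: 39.23
tool_pos: [0.4975, 0.0707, 0.0448]
tool_rot: [0.014, 1.0, 0.0, 0.001]
contact_force: [-5.9, -2.1, -9.8]
gripper_width: 0.332
time: 40.07
tool_pos: [0.4975, 0.0687, 0.0506]
tool_rot: [0.016, 1.0, 0.0, 0.001]
contact_force: [-5.7, -9.3, -11.8]
gripper_width: 0.331
```

View pics/s6.png

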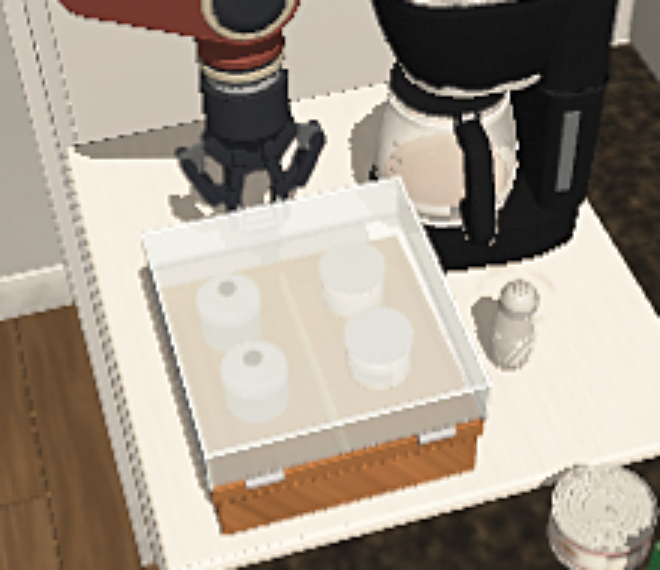

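```bash
cat > cmp.py <<'E'
from h import *
c,im=snap('side','cmp')
a=cv2.imread('pics/side0.png')
# hood front-left corner and rear-left corner template shifts vs closed picture
for n,(u,v) in dict(front_left=(179,164),left_edge_mid=(186,190),rear_right=(291,208),front_right=(264,146)).items():
    t=a[v-9:v+10,u-9:u+10];r=cv2.matchTemplate(im[v-25:v+26,u-25:u+26],t,cv2.TM_CCOEFF_NORMED)
    _,m,_,l=cv2.minMaxLoc(r);print(n,l[0]-16,l[1]-16,round(m,2))
E
python3 cmp.py
python3 -m pendant '{"linear":[[0,0.02,-0.04],[0,0.03,-0.08],[0,0.04,-0.12],[0,0.05,-0.16],[0,0.06,-0.2],[0,0.07,-0.24],[0,0.08,-0.28],[0,0.09,-0.32],[0,0.1,-0.36],[0,0.1,-0.4]],"rotation":[[0,0,0],[0,0,0],[0,0,0],[0,0,0],[0,0,0],[0,0,0],[0,0,0],[0,0,0],[0,0,0],[0,0,0]],"grip":[1,1,1,1,1,1,1,1,1,1]}'; python3 cmp.py
```

```text
front_left 7 -6 0.75
left_edge_mid 4 13 0.97
rear_right 1 1 0.85
front_right 0 -4 0.79
time: 41.0
tool_pos: [0.4974, 0.0678, 0.053]
tool_rot: [0.016, 1.0, 0.0, 0.001]
contact_force: [0.4, -7.2, -23.9]
gripper_width: 0.33
front_left 12 -2 0.74
left_edge_mid 0 0 1.0
rear_right 0 0 1.0
front_right 0 0 1.0
```

```bash
python3 -m pendant '{"linear":[[0,0,0],[0,0,0],[0,0,0],[0,0,0],[0,0,0],[0,0,0],[0,0,0],[0,0,-1],[0,-1,-4],[0,-1,-7]],"rotation":[[0,0,0],[0,0,0],[0,0,0],[0,0,0],[0,0,0],[0,0,0],[0,0,0],[0,0,0],[0,0,0],[0,0,0]],"grip":[0.9,0.6,0.3,0,0,0,0,0,0,0]}'; python3 -m pendant '{"linear":[[0,-1,-3],[0,-2,-6],[0,-3,-9],[0,-3,-12],[0,-3,-15],[0,-3,-17],[0,-3,-17],[0,-3,-17],[0,-3,-17],[0,-3,-17]],"rotation":[[0,0,0],[0,0,0],[0,0,0],[0,0,0],[0,0,0],[0,0,0],[0,0,0],[0,0,0],[0,0,0],[0,0,0]],"grip":[0,0,0,0,0,0,0,0,0,0]}'; python3 cmp.py; python3 -c "
from h import *
c,w=snap('wrist','w12');im=cv2.imread('pics/cmp.png')
print(w2pix(c,[[.4972,.062,.0715],[.482,.085,.078],[.512,.085,.078]])/[1,1])
cv2.imwrite('pics/fin.png',np.hstack([cv2.resize(im[100:270,140:320],(450,425)),cv2.copyMakeBorder(cv2.resize(w,(350,262)),0,163,0,0,cv2.BORDER_CONSTANT)]))"
```

```text
time: 41.88
tool_pos: [0.4971, 0.0825, 0.1252]
tool_rot: [0.014, 1.0, 0.0, 0.0]
contact_force: [1.3, -0.3, 0.4]
gripper_width: 1.0
time: 42.72
tool_pos: [0.4969, 0.1163, 0.2924]
tool_rot: [0.014, 1.0, -0.0, 0.0]
contact_force: [-0.6, 0.4, -0.5]
gripper_width: 0.998
front_left 0 0 0.59
left_edge_mid 0 0 1.0
rear_right 0 0 1.0
front_right 0 0 1.0
[[261.36365558 202.27767294]
 [247.53576603 184.29193812]
 [274.85354542 184.27850058]]
```

```bash
python3 -c "
from plant import manip
print(manip.job_done(), manip.state()['time'])"
```

```text
the job is handed in; nothing more can be done
the job is handed in; nothing more can be done
```

I've handed the job in after about 43 s of robot time, and my last checks showed no failure. The hand-in reports no verdict, so those checks are all I have.

**What I did:** I pressed the pedal until the hood was fully open. I pulled the older tin and older pot to the front of their lanes, about 66 and 70 mm ahead of the bay middle. Only two new items were there, one pot and one tin, and I stood each behind the older one of its kind, about 15 mm behind the middle. I then pinched the pedal pad and eased it up to its stop over about 3.5 s, let go and moved clear.

**Last checks:**
- **Items:** A picture before closing showed all four upright and where I predicted, with the shaker and fish tin undisturbed. A later view through the nearly closed hood showed the same.
- **Hood:** In the final side view, three patches of the hood matched the starting closed picture with zero pixel shift. The fourth, the front-left corner, matched weakly (0.59); the likely reason is that the new pot no longer stands behind it. I could not view the final picture because the viewer's limit was reached.
- **Pedal:** I judged it up from the hood match and from the upward force on the pad rising to about 24 N at the stop. I did not read its angle.
- **Mug:** I saw it only in passing and did not measure it at the end.

**Disagreements:**
- **Fingertips:** They stood about 30 mm farther back than the stated 22 mm ahead of the TCP. I found this from the pad contact and confirmed it in the pictures, and set the grasp heights to suit.
- **New tin:** It was knocked about 3 cm aside early on; I found it again before picking it up.

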